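Clamp a rail in the dowel-boring jig without disturbing the depth setting

TASK

Slide the long timber rail along the jig's channel until its end is fully home against the metal end stop, then turn only the outer, round collar on the bridge clockwise until the foot clamps the rail snugly, with about 15 N (at least 10, at most 20, and never over 30 even for a moment). The winged knob in the middle of the collar holds the drilling depth someone has already set: do not turn it. Let go with the rail still home and clamped, and leave the other things on the bench where they are.

Things in the scene. Friction and masses are not known exactly. Their poses are not given: they have to be found in the camera images.
- jig: dowel-boring jig fixed to the bench. Origin at bench level under the channel's centre line; +y along the channel to the end stop, z up. Plywood base 200 (x) x 370 (y) x 18 thick, y -225 to +145. Fences 12 high, 12 wide, y -50 to +100, inner faces 43 apart. Steel bridge over the channel: y 25 to 75, x -63 to +63, top 115 above the bench; collar and knob stand on it at x 0, y +50
- stop_face (a point): centre of the face of the end stop, an aluminium block across the channel, top 52 above the bench; the point is 33 above the bench, jig frame (0, 100, 33). The rail's end must touch this face
- rail: loose hardwood rail 40 (x) x 240 (y) x 30 (z), 0.14 to 0.28 kg, lying on the jig base in the channel, 1.5 play each side. Origin at the centre of its underside, y along it. Its +y end starts 65 to 110 short of the stop; home, its origin is at jig y = -20. Where jig y is below -60 it is free to be gripped from above across its 40 width
- collar (a joint): angle of the outer collar, rad, 0 to 3.0, starting at 0 to 0.4; grows clockwise seen from above, which lowers the foot 15 mm per rad. It holds where it is left. Turning takes about 0.40 N m free, plus 0.015 N m for every newton of clamping: also while the hand rests, its torque shifts counter-clockwise by that much
- collar_grip (a point): centre of the outer collar, on the vertical turning axis, 133 above the bench. The collar is a round ribbed steel ring, 56 dia, 26 high (120 to 146 above the bench). Grip it across any diameter with the fingertips at about 124 above the bench; the bridge's top at 115 is below it
- knob_tip (a point): marked end of the inner knob's wing, 18 from the axis, 160 above the bench. The inner knob is black, a 34 dia disc with a bar wing 36 long x 10 wide, 146 to 169 above the bench, centred on the collar's axis at any angle. It turns very easily (0.015 N m), independently of the collar, and must stay as it is
- foot: clamping foot under the bridge on the collar's axis; origin at the underside of its 30 dia disc, 86 above the bench at collar 0. A sprung pad hangs 10 to 22 below that, differently each time and not shown by this pose: feel the first touch on the rail (top at 48; collar 1.05 to 1.9) as a rise in turning torque. From there 3 N per mm, about 42 N per rad: 0.35 rad more is 15 N
- dowel_tub: small open grey tub, 36 dia x 28 tall, standing on the jig base's far corner beside the end stop; a bystander, to be left alone; origin on its underside (sizes in mm)
- glue: white glue bottle, 52 dia x 150 tall, standing near the jig; a bystander, to be left alone; origin on its underside (sizes in mm)
- mallet: mallet, head 105 x 64 dia, handle 270 long, lying beyond the jig; a bystander, to be left alone; origin on its underside (sizes in mm)
- offcut: short rail offcut 40 x 110 x 30, same timber as the rail, lying between jig and robot; a bystander, to be left alone; origin on its underside (sizes in mm)
- square: try square, wooden stock 18 x 110 x 16 with a 150 steel blade, lying on the bench; a bystander, to be left alone; origin on its underside (sizes in mm)
- bar_clamp: bar clamp, 240 long, 110 wide, 27 high, lying near the end-stop end of the jig; a bystander, to be left alone; origin on its underside (sizes in mm)
- saw: hand saw, 400 long, lying on the right of the bench; a bystander, to be left alone; origin on its underside (sizes in mm)
Things that resemble listed ones, but are neither listed nor needed, are in the scene too. What is shaped like the rail but black or blue is not meant.

How it is judged:
On the way, in this order (a step that is already met when the one before it is completed fails the run):
1. the rail is pushed home against the end stop (y of rail in the frame of jig above -0.0225 m), for 0.2 s.
2. the foot clamps the rail with at least 10 N (contact force between foot and rail above 10 N), for 0.2 s.
At the end, for the whole second after the job is handed in: The rail lies flat in the channel with its end within 2.5 mm of the end stop, at rest; the foot presses on it with 10 to 20 N; the inner knob's wing tip is within 3 mm of where it started (y of rail in the frame of jig above -0.0225 m and z of rail in the frame of jig below 0.021 m and angle between the y axis of rail and the y axis of jig, either way round below 0.05 rad and contact force between foot and rail between 10 and 20 N and distance of knob_tip from where it was at the start of the episode below 0.003 m and linear speed of rail below 0.01 m/s); the robot touches nothing.
It fails at once if the inner winged knob is turned (its wing tip moves more than 3 mm, about 0.17 rad) (distance of knob_tip from where it was at the start of the episode above 0.003 m).
It fails at once if the foot presses the rail with more than 30 N (contact force between foot and rail above 30 N).
It fails at once if a bystander is moved by more than 30 mm (distance of any of dowel_tub, glue, mallet, offcut, square, bar_clamp, saw from where it was at the start of the episode above 0.03 m).
It also fails if it takes over 72 s, if anything falls off the work surface, if the arm or the gripper's body presses on something with over 40 N, if the wrist force passes 120 N, or if a joint passes its speed limit or range.

ROBOT

A 6-joint arm with a two-finger parallel gripper is mounted at the origin on the work surface. World frame = base frame: x ahead of the robot, y to its left, z up, the work surface at z = 0. Lengths are in m, angles in rad, forces in N, time in s.
With the tool pointing down it reaches from about 0.4 to 0.925 m from the base axis. Payload 3.4 kg.
Tool frame: the origin (TCP) lies between the finger pads; the fingertips stand r.tcp_to_tips ahead of it and the grasp point (between the pads) lies 8 mm behind it (r.tcp_to_tips is the distance from the TCP to the fingertips, in m); z points along the fingers, y is the line along which they close (so a half turn about z gives the same grasp; the last joint's range is limited). The gripper opens to 85 mm and grips with 20 to 120 N. Pads are 22 mm wide; open, the fingers measure 114 mm over their backs; the gripper's body (76 mm by 85 mm) begins 54 mm behind the grasp point. The pads swing forward as they close: fully open they stand 13 mm farther back than shut.
Start: joints at [-1.359, 0.307, 1.506, -0, 1.328, -0.073], TCP at [0.162, -0.552, 0.242] pointing down, gripper open.
Joint ranges: [-3.12, 3.12], [-1.05, 2.28], [0.14, 2.33], [-1.42, 4.57], [0.1, 2.73], [-2.68, 2.68]. Speed limits (rad/s): [2.57, 2.57, 3.14, 3.14, 3.14, 3.14].

INTERFACE

Orientations are given as a unit quaternion [w, x, y, z].
In Python, from bench import r gives the robot as it stands.
- The arm moves only by the shell command python3 -m jog 'ROWS' [FORCE]. ROWS is a JSON object of lists of equal length, an entry for each row: "gripper": the gripper command: -1 is shut, 1 is fully open, values between are in proportion; "delta_pos": the shift along the tool's x, y, z in m, a list of three; "rotation": the turn, a rotation vector about the tool's x, y, z in degrees, a list of three. A call has 1 to 20 rows; each row shifts and turns the commanded pose from where the row before left it, along the tool's axes as they then stand; what a row does not reach is not made up. A row lasts 1/10 s, in which the tool goes at most 50 mm and 8.59 degrees, less where a joint would pass 70% of its speed; a pose out of reach is approached as far as the arm can. A call with a gripper value outside its range is refused whole. The fingers move at their own pace and stop on an object; FORCE is the grip in N (left out, the last holds). Time passes only in rows, so rows that do not move let the fingers close. It gives the time, the measured TCP pose, the force, the opening and the grip force at its end, in the units of the state.
- r.read_state(): the state, without advancing time (a new reading comes with each control period).
- r.capture(name): name is "side" or "top"; returns a dict with "color" (400x640x3 uint8, red, green, blue), "depth" (400x640 float32, m along the optical axis (not along the pixel's ray), 0 where there is no reading), "vfov" (degrees; the focal length in pixels is half the picture's height over the tangent of half this angle, whatever the lens; pixels are square), "cx", "cy" (the principal point, pixels), "T" (4x4, takes a point from camera to world coordinates). Camera axes: x right, y up, looking along -z (the intrinsics and any distortion apply to the point x, -y, -z); pixel columns grow to the right and rows downward; lengths in m; the calibration is good to about 2 mm. A picture is of the moment at which its call begins.
- r.job_done(): hands the job in; it is judged then, once.
The state is a dict: "time": time; "qpos": joint angles; "qd": joint speeds; "joint_torque": joint torques, N m; "eef_pos": TCP position; "eef_rot": TCP orientation; "wrist_force": force on the tool from outside, world axes, zero at the start; "wrist_torque": the same for the moment, N m; "gripper_width": finger opening in m; "grip_force": force on a finger pad.
Only numpy, scipy, OpenCV 4.12 (cv2) and the standard library are available. Lean on these libraries where they do the work, as an engineer would, in place of code of your own. Each camera call takes 0.05 s, during which the arm holds its last target. There are 200 camera calls.

## Working session

There is one attempt and no reset: what is moved stays moved. The work goes in short steps, Python scripts to look and compute and a shell command to move; the robot and the scene stay as the last step left them, time stands still between calls to the robot, and variables do not carry over. Pictures are saved under pics/ and viewed, at most 10 in all, crops included, and the job is handed in when it is done.

```bash
ls; mkdir -p pics
python3 - <<'E'
from bench import r
import cv2,numpy as np
for n in("side","top"):
    c=r.capture(n);np.savez(f'{n}0.npz',**c)
    cv2.imwrite(f'pics/{n}0.png',c['color'][:,:,::-1]);print(n,c['vfov'],c['cx'],c['cy'],c['T'].round(3).tolist(),[k for k in c])
print(r.tcp_to_tips,r.read_state())
E
```

```text
pics
side 52.74450008129055 315.77125001358 198.4907928523614 [[-0.719, 0.426, -0.549, -0.125], [-0.694, -0.451, 0.561, 0.579], [-0.009, 0.785, 0.62, 0.804], [0.0, 0.0, 0.0, 1.0]] ['color', 'depth', 'vfov', 'cx', 'cy', 'T']
top 49.41764267948887 322.22743441944743 205.68384074300278 [[-0.02, 0.994, -0.11, 0.339], [-1.0, -0.019, 0.008, -0.031], [0.006, 0.11, 0.994, 1.348], [0.0, 0.0, 0.0, 1.0]] ['color', 'depth', 'vfov', 'cx', 'cy', 'T']
0.011 {'time': 0.1, 'qpos': array([-1.35950760e+00,  3.07489546e-01,  1.50748544e+00,  1.75004577e-05,
        1.32840025e+00, -7.34836086e-02]), 'qd': array([-2.10483535e-04, -4.30417754e-04, -8.32451786e-04, -1.46951308e-03,
       -3.61661334e-04,  4.46660187e-05]), 'joint_torque': array([ 2.27784317e-04, -4.58528852e+01, -2.52607942e+01, -1.01507617e-04,
        5.63179856e-03,  2.23022155e-06]), 'eef_pos': array([ 0.16141073, -0.55128264,  0.2414997 ]), 'eef_rot': array([-8.89763163e-04,  9.89880110e-01,  1.41903391e-01, -5.28914155e-05]), 'wrist_force': array([ 0.08524089, -0.31896456, -0.00968623]), 'wrist_torque': array([-0.03325746,  0.04098284, -0.03998248]), 'grip_force': 0.0, 'gripper_width': 0.08525856021561973}
```

View pics/top0.png

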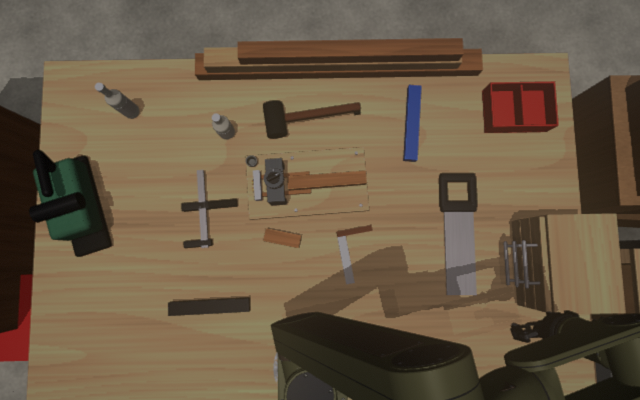

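View pics/side0.png

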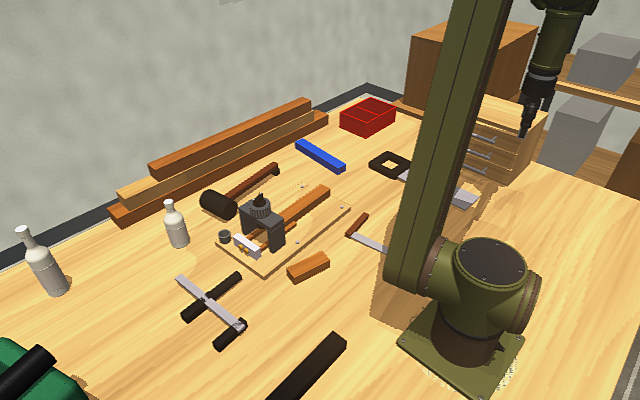

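Top view: the rail is the brown bar in the jig (287–367, 181). It could be mistaken for the offcut (282,237), the blue bar (412,122), the black bar (209,306) or the long boards (340,60). The collar and knob are at (275,178), the stop at (257,185) and the tub at (252,160). I choose the bar inside the jig's channel.

```bash
cat > h.py <<'E'
import numpy as np
def pts(c):
    f=200/np.tan(np.radians(c['vfov'])/2); d=c['depth'].astype(float)
    v,u=np.mgrid[0:400,0:640]
    P=np.stack([(u-c['cx'])/f*d,-(v-c['cy'])/f*d,-d,np.ones_like(d)],-1)@np.asarray(c['T']).T
    P[d==0]=np.nan; return P[...,:3]
E
python3 - <<'E'
import numpy as np,cv2
from h import pts
c=dict(np.load('top0.npz'));P=pts(c)
print('bench z',np.nanmedian(P[250:290,240:270,2]))
R=P[140:228,236:380];z=R[...,2]
def rep(n,lo,hi,sub):
    q=P[sub];q=q.reshape(-1,3);m=(q[:,2]>lo)&(q[:,2]<hi);q=q[m].astype(np.float32)
    (cx,cy),(w,h),a=cv2.minAreaRect(q[:,:2]*1000);print(n,len(q),'z',np.median(q[:,2]).round(4),'rect',np.round([cx,cy,w,h,a],1),'mean',q.mean(0).round(4))
    d=q[:,:2]-q[:,:2].mean(0);V=np.linalg.svd(d,full_matrices=False)[2][0];print('   axis deg',np.degrees(np.arctan2(V[1],V[0])))
rep('base',.010,.026,np.s_[140:228,236:380])
rep('rail',.042,.054,np.s_[165:200,292:380])
rep('bridge',.108,.119,np.s_[145:215,255:300])
rep('collar',.138,.150,np.s_[145:215,255:300])
rep('knob',.152,.175,np.s_[145:215,255:300])
rep('stop',.045,.058,np.s_[165:205,247:266])
im=c['color'][140:230,235:380,::-1];cv2.imwrite('pics/crop.png',cv2.resize(im,None,fx=5,fy=5,interpolation=cv2.INTER_CUBIC))
s=dict(np.load('side0.npz'));Q=pts(s);print('side bench',np.nanmedian(Q[330:350,200:230,2]))
m=(Q[...,2]>.135)&(Q[...,2]<.15);m[:, :235]=0;m[:,290:]=0;m[:180]=0;m[240:]=0
print(m.sum(),Q[m].mean(0))
E
```

```text
bench z 0.0006165957914521236
base 5101 z 0.0189 rect [558.5  13.6 417.1 270.8  88. ] mean [ 0.5524 -0.0107  0.0189]
   axis deg 96.678024
rail 967 z 0.0486 rect [562.3 -63.4  41.3 226.1   3. ] mean [ 0.5619 -0.0629  0.0487]
   axis deg 93.31815
bridge 404 z 0.1156 rect [553.3  94.7 127.   50.2   3.2] mean [0.55   0.0936 0.1154]
   axis deg -177.15967
collar 204 z 0.1462 rect [553.8  94.8  54.3  54.9  66.7] mean [0.552  0.0941 0.146 ]
   axis deg -161.73027
knob 89 z 0.1656 rect [550.8  93.1  36.4  34.9  23.1] mean [0.5522 0.0935 0.1625]
   axis deg -64.77586
stop 211 z 0.0525 rect [559.9 156.  110.7  30.1  11.6] mean [0.5505 0.1543 0.0521]
   axis deg -175.03369
side bench 0.0015461634082153397
205 [0.54290198 0.1056098  0.14417081]
```

View pics/crop.png

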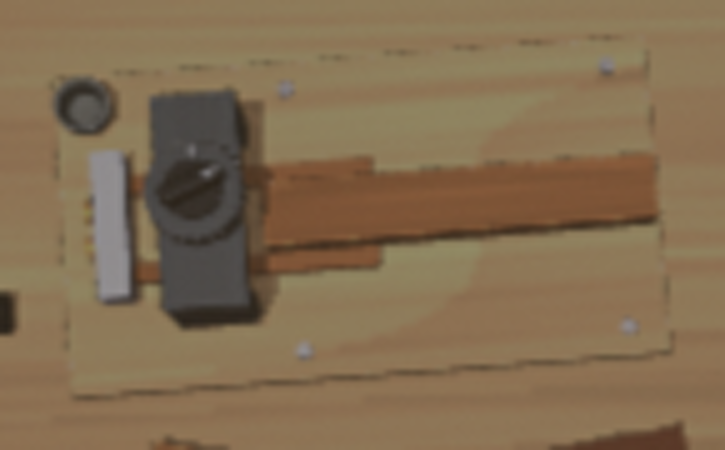

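The crop confirms the choice: the brown hardwood rail in the channel, with its near end at crop (655,190). The collar and knob are at crop (192,190), and the dimensions match (54 dia collar, 50x127 bridge, 41-wide rail). Jig yaw is about 3.2°. Next I check the corridor heights and work out the move.

```bash
cat >> h.py <<'E'
from scipy.spatial.transform import Rotation as Ro
YAW=np.radians(3.2); U=np.array([np.cos(YAW),np.sin(YAW)]); V=np.array([-np.sin(YAW),np.cos(YAW)])
C=np.array([.5535,.0948]); O=C-.05*V
def jig(x,y): return O+x*U+y*V
def plan(p,ydeg=None):
    from bench import r
    s=r.read_state();w,x,y,z=s['eef_rot'];R=Ro.from_quat([x,y,z,w])
    d=np.array(p)-s['eef_pos'];yv=R.as_matrix()[:,1]
    print('t',s['time'],'pos',s['eef_pos'].round(4),'world d',d.round(4),'tool d mm',(R.inv().apply(d)*1000).round(1),'y ang',np.degrees(np.arctan2(yv[1],yv[0])).round(2),'zaxis',R.as_matrix()[:,2].round(4),'j',s['qpos'].round(3),'F',s['wrist_force'].round(2),'T',s['wrist_torque'].round(3),'w',round(s['gripper_width'],4),'g',round(s['grip_force'],1))
    if ydeg is not None:
        t=Ro.from_matrix(np.c_[[np.sin(np.radians(ydeg)),-np.cos(np.radians(ydeg)),0],[np.cos(np.radians(ydeg)),np.sin(np.radians(ydeg)),0],[0,0,-1]])
        # target x = y cross z
        T=np.zeros((3,3));T[:,1]=[np.cos(np.radians(ydeg)),np.sin(np.radians(ydeg)),0];T[:,2]=[0,0,-1];T[:,0]=np.cross(T[:,1],T[:,2])
        print('rotvec tool deg',np.degrees((R.inv()*Ro.from_matrix(T)).as_rotvec()).round(2))
E
python3 - <<'E'
import numpy as np
from h import *
P=pts(dict(np.load('top0.npz')))
for y in np.arange(-.7,-.1,.1):
  print(round(y,2),[round(float(np.nanmax(P[...,2][(abs(P[...,0]-x)<.05)&(abs(P[...,1]-y)<.05)],initial=0)),2) for x in np.arange(.1,.71,.1)])
g=jig(0,-.18);print(g);plan([*g,.24],3.2)
E
```

```text
-0.7 [0.01, 0.21, 0.21, 0.21, 0.01, 0.01, 0.08]
-0.6 [0.01, 0.62, 0.21, 0.21, 0.01, 0.01, 0.08]
-0.5 [0.66, 0.67, 0.02, 0.02, 0.03, 0.03, 0.01]
-0.4 [0.7, 0.69, 0.02, 0.02, 0.03, 0.03, 0.03]
-0.3 [0.77, 0.77, 0.01, 0.01, 0.01, 0.04, 0.04]
-0.2 [0.77, 0.87, 0.01, 0.02, 0.05, 0.06, 0.02]
[ 0.56633895 -0.13484138]
t 0.1 pos [ 0.1614 -0.5513  0.2415] world d [ 0.4049  0.4164 -0.0015] tool d mm [ 505.6 -285.9    2.1] y ang -73.68 zaxis [-4.0e-04  1.7e-03 -1.0e+00] j [-1.36   0.307  1.507  0.     1.328 -0.073] F [ 0.09 -0.32 -0.01] T [-0.033  0.041 -0.04 ] w 0.0853 g 0.0Traceback (most recent call last):
  File "<stdin>", line 6, in <module>
  File "h.py", line 17, in plan
    t=Ro.from_matrix(np.c_[[np.sin(np.radians(ydeg)),-np.cos(np.radians(ydeg)),0],[np.cos(np.radians(ydeg)),np.sin(np.radians(ydeg)),0],[0,0,-1]])
  File "scipy/spatial/transform/_rotation.pyx", line 1143, in scipy.spatial.transform._rotation.Rotation.from_matrix
ValueError: Non-positive determinant (left-handed or null coordinate frame) in rotation matrix 0: [[ 0.0558215   0.99844076  0.        ]
 [-0.99844076  0.0558215   0.        ]
 [ 0.          0.         -1.        ]].
```

```bash
sed -i '/t=Ro.from_matrix(np.c_/d' h.py
python3 -m jog '{"gripper":[1,1,1,1,1,1,1,1,1,1,1,1,1,1,1,1,1,1,1,1],"delta_pos":[[0,0,-0.02],[0,0,-0.02],[0.028,-0.016,0],[0.028,-0.016,0],[0.028,-0.016,0],[0.028,-0.016,0],[0.028,-0.016,0],[0.028,-0.016,0],[0.028,-0.016,0],[0.028,-0.016,0],[0.028,-0.016,0],[0.028,-0.016,0],[0.028,-0.016,0],[0.028,-0.016,0],[0.028,-0.016,0],[0.028,-0.016,0],[0.028,-0.016,0],[0.028,-0.016,0],[0,0,0],[0,0,0]],"rotation":[[0,0,0],[0,0,0],[0,0,0],[0,0,0],[0,0,0],[0,0,0],[0,0,0],[0,0,0],[0,0,0],[0,0,0],[0,0,0],[0,0,0],[0,0,0],[0,0,0],[0,0,0],[0,0,0],[0,0,0],[0,0,0],[0,0,0],[0,0,0]]}'
python3 -m jog '{"gripper":[1,1,1,1,1,1,1,1,1,1],"delta_pos":[[0,0,0],[0,0,0],[0,0,0],[0,0,0],[0,0,0],[0,0,0],[0,0,0],[0,0,0],[0,0,0],[0,0,0]],"rotation":[[0,0,-8],[0,0,-8],[0,0,-8],[0,0,-8],[0,0,-8],[0,0,-8],[0,0,-8],[0,0,-8],[0,0,-8],[0,0,-4.5]]}'
python3 -c "
from h import *
plan([*jig(0,-.18),.035],3.2)"
```

```text
time: 2.1
eef_pos: [0.5194, -0.1797, 0.2817]
eef_rot: [-0.0, 0.99, 0.143, -0.001]
wrist_force: [-0.3, -0.6, 0.3]
gripper_width: 0.0852
grip_force: 0.0
time: 3.1
eef_pos: [0.5183, -0.1814, 0.2821]
eef_rot: [-0.0, 0.688, 0.725, -0.0]
wrist_force: [0.8, 0.6, -0.3]
gripper_width: 0.0854
grip_force: 0.0
t 3.1 pos [ 0.5183 -0.1814  0.2821] world d [ 0.0481  0.0465 -0.2471] tool d mm [ 44.   50.7 247. ] y ang 2.98 zaxis [-1.1e-03 -2.0e-04 -1.0e+00] j [-4.130e-01  2.430e-01  1.496e+00 -1.000e-03  1.403e+00 -4.650e-01] F [ 0.82  0.64 -0.31] T [-0.01   0.024 -0.012] w 0.0854 g 0.0
rotvec tool deg [-0.06  0.01 -0.22]
```

Move above at z≈0.13, then look from close by.

```bash
python3 -m jog '{"gripper":[1,1,1,1,1,1,1,1],"delta_pos":[[0.02,0.02,0],[0.024,0.0307,0.02],[0,0,0.03],[0,0,0.03],[0,0,0.03],[0,0,0.03],[0,0,0],[0,0,0]],"rotation":[[0,0,-0.2],[0,0,0],[0,0,0],[0,0,0],[0,0,0],[0,0,0],[0,0,0],[0,0,0]]}'
python3 - <<'E'
from h import *
from bench import r
import cv2
for n in('side','top'):
    c=r.capture(n);np.savez(n+'1.npz',**c);P=pts(c)
    J=(P[...,:2]-O)@np.c_[U,V]
    m=(abs(P[...,2]-.0485)<.004)&(abs(J[...,0])<.03)&(J[...,1]<0)&(J[...,1]>-.3)
    j=J[m];print(n,m.sum(),'x',np.percentile(j[:,0],[2,50,98]).round(4),'y',j[:,1].min().round(4),j[:,1].max().round(4))
    for lo,hi in((.138,.15),(.152,.175)):
        m=(P[...,2]>lo)&(P[...,2]<hi)&(abs(J[...,0])<.05)&(abs(J[...,1]-.05)<.05);q=J[m]*1000
        print('  ',m.sum(),cv2.minAreaRect(q.astype(np.float32)),P[m][:,2].max())
    if n=='side': cv2.imwrite('pics/side1.png',cv2.resize(c['color'][150:300,180:400,::-1],None,fx=3.5,fy=3.5,interpolation=cv2.INTER_CUBIC))
plan([*jig(0,-.18),.035],3.2)
E
```

```text
time: 3.9
eef_pos: [0.5672, -0.1345, 0.1422]
eef_rot: [-0.001, 0.689, 0.725, -0.0]
wrist_force: [-0.4, -0.4, 0.1]
gripper_width: 0.0852
grip_force: 0.0
side 572 x [-0.0215 -0.0026  0.0187] y -0.2186 -0.01
   187 ((-3.600729465484619, 56.68830108642578), (56.010337829589844, 54.036685943603516), 55.268943786621094) 0.14998632060488515
   83 ((-3.5493645668029785, 55.22795486450195), (31.657339096069336, 25.099210739135742), 72.12236022949219) 0.1702976448219613
top 571 x [-0.0196 -0.0008  0.0191] y -0.2218 -0.0001
   199 ((-0.8630466461181641, 49.58399963378906), (53.5123405456543, 56.677772521972656), 84.95173645019531) 0.14997156442413306
   91 ((-1.9432635307312012, 46.79341125488281), (35.7635498046875, 31.318988800048828), 68.9433822631836) 0.17461106783747615
t 4.0 pos [ 0.5689 -0.1347  0.1441] world d [-2.600e-03 -1.000e-04 -1.091e-01] tool d mm [ 1.00e-01 -2.90e+00  1.09e+02] y ang 2.97 zaxis [ 0.0028 -0.001  -1.    ] j [-0.305  0.407  1.619 -0.     1.112 -0.356] F [-0.32  0.08  0.79] T [-0.033  0.015  0.02 ] w 0.0854 g 0.0
rotvec tool deg [ 0.16  0.07 -0.23]
```

View pics/side1.png

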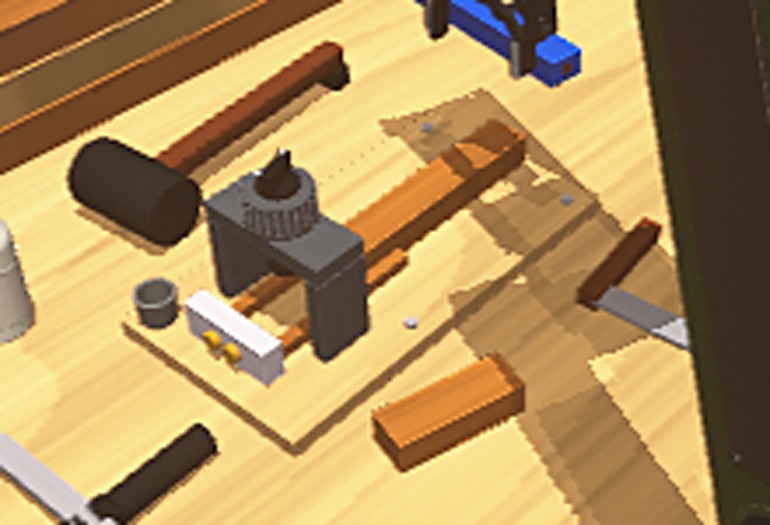

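The side crop shows the rail in the channel at crop (440,190), the knob on the collar at (275,180), and clear space around the gripper. I descend and grip the rail.

```bash
python3 -m jog '{"gripper":[1,1,1,1,1,1,1,-1,-1,-1,-1,-1,-1,-1],"delta_pos":[[0,-0.0015,0.02],[0,0,0.02],[0,0,0.02],[0,0,0.02],[0,0,0.015],[0,0,0.01],[0,0,0],[0,0,0],[0,0,0],[0,0,0],[0,0,0],[0,0,0],[0,0,0],[0,0,0]],"rotation":[[0,0,0],[0,0,0],[0,0,0],[0,0,0],[0,0,0],[0,0,0],[0,0,0],[0,0,0],[0,0,0],[0,0,0],[0,0,0],[0,0,0],[0,0,0],[0,0,0]]}' 30
python3 -c "
from h import *
plan([*jig(0,-.10),.037],3.2)"
```

```text
time: 5.4
eef_pos: [0.5671, -0.1341, 0.0384]
eef_rot: [0.001, 0.688, 0.725, 0.0]
wrist_force: [-0.1, -0.3, 6.1]
gripper_width: 0.0394
grip_force: 31.1
t 5.4 pos [ 0.5671 -0.1341  0.0384] world d [-0.0052  0.0791 -0.0014] tool d mm [79.3 -1.1  1.3] y ang 3.02 zaxis [ 1.7e-03 -6.0e-04 -1.0e+00] j [-0.305  0.535  1.728 -0.     0.877 -0.357] F [-0.14 -0.29  6.14] T [ 0.014  0.132 -0.026] w 0.0394 g 31.1
rotvec tool deg [ 0.1   0.04 -0.18]
```

```bash
python3 -m jog '{"gripper":[-1,-1,-1,-1,-1,-1,-1,-1,-1,-1,-1,-1,-1,-1,-1],"delta_pos":[[0,0,-0.001],[0.006,0,0],[0.006,0,0],[0.006,0,0],[0.006,0,0],[0.006,0,0],[0.006,0,0],[0.006,0,0],[0.006,0,0],[0.006,0,0],[0.006,0,0],[0.006,0,0],[0.004,0,0],[0.002,0,0],[0,0,0]],"rotation":[[0,0,0],[0,0,0],[0,0,0],[0,0,0],[0,0,0],[0,0,0],[0,0,0],[0,0,0],[0,0,0],[0,0,0],[0,0,0],[0,0,0],[0,0,0],[0,0,0],[0,0,0]]}'
python3 -m jog '{"gripper":[-1,-1,-1,-1],"delta_pos":[[0.002,0,0],[0.001,0,0],[0.001,0,0],[0,0,0]],"rotation":[[0,0,0],[0,0,0],[0,0,0],[0,0,0]]}'
python3 -c "
from h import *
plan([*jig(0,-.10),.037],3.2)"
```

```text
time: 6.9
eef_pos: [0.5627, -0.0613, 0.0384]
eef_rot: [-0.0, 0.688, 0.725, 0.0]
wrist_force: [0.3, 0.4, 3.1]
gripper_width: 0.0395
grip_force: 30.9
time: 7.3
eef_pos: [0.5625, -0.058, 0.0384]
eef_rot: [0.0, 0.688, 0.725, 0.0]
wrist_force: [0.1, -1.8, 3.7]
gripper_width: 0.0395
grip_force: 30.8
t 7.3 pos [ 0.5625 -0.058   0.0384] world d [-0.0007  0.0031 -0.0014] tool d mm [ 3.1 -0.5  1.4] y ang 3.01 zaxis [ 2.e-04 -1.e-04 -1.e+00] j [-0.177  0.518  1.766 -0.     0.857 -0.23 ] F [ 0.05 -1.77  3.72] T [-0.338 -0.15   0.005] w 0.0395 g 30.8
rotvec tool deg [ 0.01  0.   -0.19]
```

```bash
Z='"gripper":[-1,-1,-1],"rotation":[[0,0,0],[0,0,0],[0,0,0]]'
python3 -m jog '{"gripper":[-1,-1,-1],"rotation":[[0,0,0],[0,0,0],[0,0,0]],"delta_pos":[[0.001,0,0],[0.001,0,0],[0,0,0]]}'
python3 -m jog '{"gripper":[-1,-1,-1],"rotation":[[0,0,0],[0,0,0],[0,0,0]],"delta_pos":[[0.001,0,0],[0.001,0,0],[0,0,0]]}'
python3 -m jog '{"gripper":[-1,-1,-1],"rotation":[[0,0,0],[0,0,0],[0,0,0]],"delta_pos":[[0.001,0,0],[0.001,0,0],[0,0,0]]}'
```

```text
time: 7.6
eef_pos: [0.5624, -0.0558, 0.0384]
eef_rot: [0.0, 0.688, 0.725, 0.0]
wrist_force: [0.2, -1.8, 3.0]
gripper_width: 0.0393
grip_force: 30.8
time: 7.9
eef_pos: [0.5623, -0.0538, 0.0384]
eef_rot: [0.0, 0.688, 0.725, 0.0]
wrist_force: [0.5, -2.1, 3.9]
gripper_width: 0.0395
grip_force: 30.8
time: 8.2
eef_pos: [0.5622, -0.0527, 0.0384]
eef_rot: [0.001, 0.688, 0.726, -0.0]
wrist_force: [-0.1, -6.2, 2.4]
gripper_width: 0.0393
grip_force: 30.7
```

```bash
python3 -m jog '{"gripper":[-1,-1,-1],"rotation":[[0,0,0],[0,0,0],[0,0,0]],"delta_pos":[[0.001,0,0],[0.001,0,0],[0,0,0]]}'
python3 -m jog '{"gripper":[-1,-1,-1],"rotation":[[0,0,0],[0,0,0],[0,0,0]],"delta_pos":[[0,0,0],[0,0,0],[0,0,0]]}'
```

```text
time: 8.5
eef_pos: [0.5623, -0.0525, 0.0384]
eef_rot: [0.002, 0.688, 0.726, -0.001]
wrist_force: [-0.8, -12.1, 2.3]
gripper_width: 0.0396
grip_force: 30.4
time: 8.8
eef_pos: [0.5623, -0.0525, 0.0384]
eef_rot: [0.002, 0.688, 0.726, -0.001]
wrist_force: [-0.6, -12.2, 3.5]
gripper_width: 0.0395
grip_force: 30.5
```

Run:
```python
from h import *
from bench import r
import cv2
c=r.capture('top');P=pts(c);J=(P[...,:2]-O)@np.c_[U,V]
m=(abs(P[...,2]-.0485)<.004)&(abs(J[...,0])<.03)&(J[...,1]<0)&(J[...,1]>-.3)
print(m.sum(),J[m][:,1].min())
cv2.imwrite('pics/top2.png',cv2.resize(c['color'][140:230,235:380,::-1],None,fx=5,fy=5,interpolation=cv2.INTER_CUBIC))
plan([*jig(0,-.10),.037],3.2)
```

```text
161 -0.13928528555692454
t 8.85 pos [ 0.5622 -0.0526  0.0383] world d [-0.0004 -0.0024 -0.0013] tool d mm [-2.4 -0.5  1.4] y ang 3.12 zaxis [ 3.0e-04 -4.1e-03 -1.0e+00] j [-0.165  0.517  1.768 -0.005  0.855 -0.216] F [ -1.23 -12.47   2.83] T [-1.776 -0.015  0.097] w 0.0392 g 30.5
rotvec tool deg [ 0.01  0.23 -0.08]
```

View pics/top2.png

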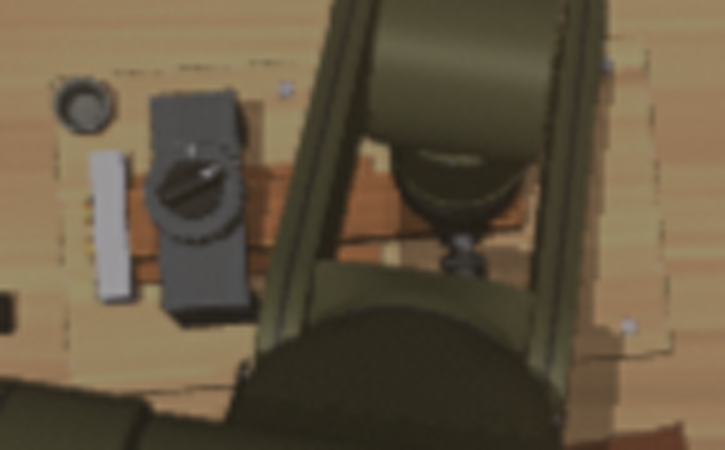

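The rail is home: in the crop its end meets the stop at (132,215), its tail is at jig y ≈ −0.139, and the force is rising to 12 N. I release and lift.

```bash
python3 -m jog '{"gripper":[1,1,1,1,1,1,1,1,1,1,1,1,1,1,1,1,1,1],"delta_pos":[[0,0,0],[0,0,0],[0,0,0],[0,0,0],[0,0,0],[0,0,-0.02],[0,0,-0.04],[0,0,-0.04],[0,0,-0.04],[0,0,-0.04],[0,0,-0.02],[0,0,0],[0,0,0],[0,0,0],[0,0,0],[0,0,0],[0,0,0],[0,0,0]],"rotation":[[0,0,0],[0,0,0],[0,0,0],[0,0,0],[0,0,0],[0,0,0],[0,0,0],[0,0,0],[0,0,0],[0,0,0],[0,0,-8],[0,0,-8],[0,0,-8],[0,0,-8],[0,0,-8],[0,0,-8],[0,0,-8],[0,0,-8]]}'
python3 -m jog '{"gripper":[1,1,1,1],"delta_pos":[[0,0,0],[0,0,0],[0,0,0],[0,0,0]],"rotation":[[0,0,-8],[0,0,-8],[0,0,-7],[0,0,0]]}'
python3 - <<'E'
from h import *
plan([*C,.24],90)
E
```

```text
time: 10.65
eef_pos: [0.5617, -0.0496, 0.2382]
eef_rot: [-0.0, 0.196, 0.981, 0.0]
wrist_force: [0.2, 0.0, 0.5]
gripper_width: 0.0854
grip_force: 0.0
time: 11.05
eef_pos: [0.5618, -0.0497, 0.2382]
eef_rot: [-0.0, -0.0, 1.0, 0.0]
wrist_force: [-0.1, 0.1, 0.1]
gripper_width: 0.0854
grip_force: 0.0
t 11.05 pos [ 0.5618 -0.0497  0.2382] world d [-0.0083  0.1445  0.0018] tool d mm [  8.1 144.5  -1.8] y ang 90.05 zaxis [-4.e-04  3.e-04 -1.e+00] j [-0.163  0.295  1.535  0.     1.312 -1.735] F [-0.05  0.09  0.08] T [ 0.028 -0.01   0.018] w 0.0854 g 0.0
rotvec tool deg [ 0.02 -0.02  0.05]
```

```bash
python3 -m jog '{"gripper":[1,1,1,1,1,1,1,1,1,1],"delta_pos":[[0.002,0.02,0],[0.002,0.02,0],[0.002,0.02,0],[0.002,0.02,0],[0,0.02,0],[0,0.02,0],[0,0.02,0],[0,0.0045,0],[0,0,0],[0,0,0]],"rotation":[[0,0,0],[0,0,0],[0,0,0],[0,0,0],[0,0,0],[0,0,0],[0,0,0],[0,0,0],[0,0,0],[0,0,0]]}'
python3 - <<'E'
from h import *
from bench import r
import cv2
for n in('side','top'):
    c=r.capture(n);np.savez(n+'3.npz',**c);P=pts(c);J=(P[...,:2]-O)@np.c_[U,V]
    m=(abs(P[...,2]-.0485)<.004)&(abs(J[...,0])<.03)&(J[...,1]<0)&(J[...,1]>-.3);print(n,m.sum(),J[m][:,1].min() if m.any() else 0)
    cv2.imwrite(f'pics/{n}3.png',cv2.resize(c['color'][130:280,180:400,::-1],None,fx=3.5,fy=3.5,interpolation=cv2.INTER_CUBIC))
plan([*C,.135],90)
E
```

```text
time: 12.05
eef_pos: [0.5539, 0.0939, 0.2382]
eef_rot: [-0.0, 0.0, 1.0, -0.0]
wrist_force: [-0.4, 1.4, 0.1]
gripper_width: 0.0852
grip_force: 0.0
side 344 -0.136170589299702
top 538 -0.1401744830071995
t 12.15 pos [0.554  0.0936 0.2383] world d [-0.0005  0.0012 -0.1033] tool d mm [  0.5   1.2 103.3] y ang 89.94 zaxis [-1.e-04 -5.e-04 -1.e+00] j [ 0.093  0.292  1.54  -0.     1.31  -1.477] F [-0.18 -0.9  -0.26] T [0.006 0.026 0.037] w 0.0855 g 0.0
rotvec tool deg [-0.03 -0.   -0.06]
```

View pics/side3.png

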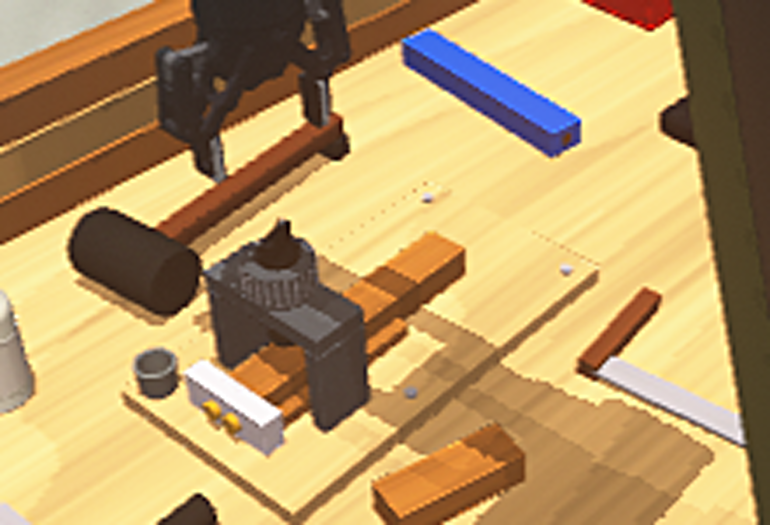

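The crop shows the rail still against the stop at (235,390), and the gripper fingers at (210,165) and (320,100) straddling the collar axis. I descend and grip the collar.

```bash
python3 -m jog '{"gripper":[1,1,1,1,1,1,1,1,1,1],"delta_pos":[[0,0.0005,0.02],[0,0,0.02],[0,0,0.02],[0,0,0.01],[0,0,0.01],[0,0,0.01],[0,0,0.007],[0,0,0.005],[0,0,0],[0,0,0]],"rotation":[[0,0,0],[0,0,0],[0,0,0],[0,0,0],[0,0,0],[0,0,0],[0,0,0],[0,0,0],[0,0,0],[0,0,0]]}'
python3 -m jog '{"gripper":[-1,-1,-1,-1,-1,-1,-1],"delta_pos":[[0,0,0],[0,0,0],[0,0,0],[0,0,0],[0,0,0],[0,0,0],[0,0,0]],"rotation":[[0,0,0],[0,0,0],[0,0,0],[0,0,0],[0,0,0],[0,0,0],[0,0,0]]}' 70
python3 - <<'E'
from h import *
plan([*C,.135],90)
E
```

```text
time: 13.15
eef_pos: [0.5542, 0.0951, 0.1366]
eef_rot: [0.0, -0.0, 1.0, 0.0]
wrist_force: [0.9, 0.5, 0.3]
gripper_width: 0.0856
grip_force: 0.0
time: 13.85
eef_pos: [0.5544, 0.0966, 0.1377]
eef_rot: [0.001, 0.0, 1.0, 0.001]
wrist_force: [-2.3, 3.7, 6.2]
gripper_width: 0.0536
grip_force: 72.7
t 13.85 pos [0.5544 0.0966 0.1377] world d [-0.0009 -0.0018 -0.0027] tool d mm [ 0.9 -1.8  2.7] y ang 89.98 zaxis [ 0.0017  0.0028 -1.    ] j [ 0.096  0.388  1.674  0.003  1.078 -1.476] F [-2.29  3.7   6.22] T [ 0.751  0.217 -0.102] w 0.0536 g 72.7
rotvec tool deg [ 0.16  0.1  -0.02]
```

```bash
cat > rd.py <<'E'
from bench import r
from h import *
a=[];
for i in range(4):
    s=r.read_state();w,x,y,z=s['eef_rot'];yv=Ro.from_quat([x,y,z,w]).as_matrix()[:,1]
    a.append([np.degrees(np.arctan2(yv[1],yv[0])),*s['wrist_torque'],*s['wrist_force'],s['gripper_width']*1000,*(s['eef_pos']*1000)])
    if i<3: r.capture('top')
a=np.array(a);print(round(s['time'],2),'ang %.2f Tz %.3f (sd %.3f)'%(a[:,0].mean(),a[:,3].mean(),a[:,3].std()),'Txy',a[:,1:3].mean(0).round(2),'F',a[:,4:7].mean(0).round(1),'w',a[:,7].mean().round(1),'p',a[:,8:].mean(0).round(1),'j6',s['qpos'][5].round(3),'g',round(s['grip_force']))
E
python3 rd.py
python3 -m jog '{"gripper":[-1,-1,-1],"delta_pos":[[0,0.001,0],[0,0,0],[0,0,0]],"rotation":[[0,0,4],[0,0,4],[0,0,0]]}' >/dev/null; python3 rd.py
python3 -m jog '{"gripper":[-1,-1,-1],"delta_pos":[[0,0,0],[0,0,0],[0,0,0]],"rotation":[[0,0,4],[0,0,4],[0,0,0]]}'>/dev/null; python3 rd.py
python3 -m jog '{"gripper":[-1,-1,-1],"delta_pos":[[0,0,0],[0,0,0],[0,0,0]],"rotation":[[0,0,4],[0,0,4],[0,0,0]]}'>/dev/null; python3 rd.py
python3 -m jog '{"gripper":[-1,-1,-1],"delta_pos":[[0,0,0],[0,0,0],[0,0,0]],"rotation":[[0,0,4],[0,0,4],[0,0,0]]}'>/dev/null; python3 rd.py
```

```text
14.0 ang 89.98 Tz -0.087 (sd 0.018) Txy [0.79 0.26] F [-1.6  4.   5.6] w 53.6 p [554.4  96.6 137.7] j6 -1.476 g 73
14.45 ang 81.94 Tz -0.402 (sd 0.013) Txy [0.22 0.25] F [-2.  -0.2  6.4] w 53.5 p [554.4  96.4 137.7] j6 -1.334 g 73
14.9 ang 73.94 Tz -0.396 (sd 0.024) Txy [0.06 0.23] F [-2.1 -0.8  5.9] w 53.7 p [554.3  96.1 137.7] j6 -1.194 g 73
15.35 ang 65.94 Tz -0.415 (sd 0.015) Txy [-0.09  0.23] F [-2.1 -2.   6.5] w 53.6 p [554.2  95.8 137.7] j6 -1.055 g 73
15.8 ang 57.95 Tz -0.405 (sd 0.045) Txy [-0.24  0.24] F [-2.3 -2.6  6.6] w 53.6 p [554.1  95.5 137.7] j6 -0.915 g 73
```

Resting torque is a steady −0.40 free, so clamping should shift it upward. I continue in 4° steps.

```bash
python3 -m jog '{"gripper":[-1,-1,-1],"delta_pos":[[0,0,0],[0,0,0],[0,0,0]],"rotation":[[0,0,4],[0,0,0],[0,0,0]]}'>/dev/null; python3 rd.py
python3 -m jog '{"gripper":[-1,-1,-1],"delta_pos":[[0,0,0],[0,0,0],[0,0,0]],"rotation":[[0,0,4],[0,0,0],[0,0,0]]}'>/dev/null; python3 rd.py
python3 -m jog '{"gripper":[-1,-1,-1],"delta_pos":[[0,0,0],[0,0,0],[0,0,0]],"rotation":[[0,0,4],[0,0,0],[0,0,0]]}'>/dev/null; python3 rd.py
python3 -m jog '{"gripper":[-1,-1,-1],"delta_pos":[[0,0,0],[0,0,0],[0,0,0]],"rotation":[[0,0,4],[0,0,0],[0,0,0]]}'>/dev/null; python3 rd.py
```

```text
16.25 ang 53.96 Tz -0.428 (sd 0.017) Txy [-0.23  0.28] F [-2.7 -2.9  6.9] w 53.4 p [554.   95.4 137.7] j6 -0.845 g 73
16.7 ang 49.96 Tz -0.385 (sd 0.020) Txy [-0.31  0.3 ] F [-3.1 -3.1  6.5] w 53.6 p [553.9  95.2 137.7] j6 -0.776 g 73
17.15 ang 45.97 Tz -0.432 (sd 0.021) Txy [-0.36  0.32] F [-2.8 -3.6  7.3] w 53.6 p [553.8  95.2 137.7] j6 -0.706 g 73
17.6 ang 41.97 Tz -0.405 (sd 0.031) Txy [-0.42  0.35] F [-3.3 -3.3  7.7] w 53.5 p [553.7  95.1 137.7] j6 -0.636 g 73
```

Run:
```python
from bench import r
import cv2,numpy as np
a=np.load('side3.npz')['color'][195:235,225:285,::-1];b=r.capture('side')['color'][195:235,225:285,::-1]
cv2.imwrite('pics/cmp.png',cv2.resize(np.hstack([a,b]),None,fx=6,fy=6,interpolation=cv2.INTER_CUBIC))
```

```text
(no output)
```

View pics/cmp.png

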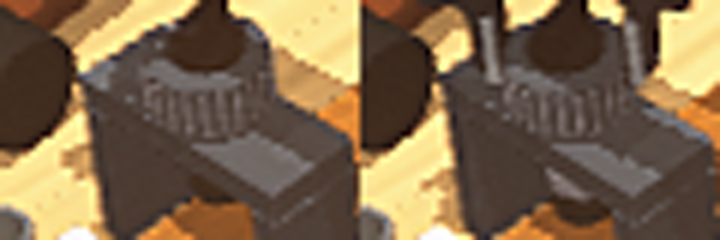

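In the right panel the foot is visible below the bridge at (575,200), lower than before, so the collar is turning with the grip and the knob is untouched. I carry on.

```bash
python3 -m jog '{"gripper":[-1,-1,-1],"delta_pos":[[0,0,0],[0,0,0],[0,0,0]],"rotation":[[0,0,4],[0,0,0],[0,0,0]]}'>/dev/null; python3 rd.py
python3 -m jog '{"gripper":[-1,-1,-1],"delta_pos":[[0,0,0],[0,0,0],[0,0,0]],"rotation":[[0,0,4],[0,0,0],[0,0,0]]}'>/dev/null; python3 rd.py
python3 -m jog '{"gripper":[-1,-1,-1],"delta_pos":[[0,0,0],[0,0,0],[0,0,0]],"rotation":[[0,0,4],[0,0,0],[0,0,0]]}'>/dev/null; python3 rd.py
python3 -m jog '{"gripper":[-1,-1,-1],"delta_pos":[[0,0,0],[0,0,0],[0,0,0]],"rotation":[[0,0,4],[0,0,0],[0,0,0]]}'>/dev/null; python3 rd.py
```

```text
18.1 ang 37.97 Tz -0.403 (sd 0.009) Txy [-0.5   0.35] F [-3.4 -4.2  7.9] w 53.7 p [553.6  94.9 137.6] j6 -0.566 g 73
18.55 ang 33.97 Tz -0.408 (sd 0.017) Txy [-0.5   0.37] F [-4.7 -4.4  8.1] w 53.7 p [553.4  94.8 137.6] j6 -0.496 g 73
19.0 ang 29.97 Tz -0.390 (sd 0.023) Txy [-0.56  0.41] F [-3.9 -4.8  8.2] w 53.6 p [553.3  94.8 137.7] j6 -0.427 g 73
19.45 ang 25.98 Tz -0.389 (sd 0.023) Txy [-0.61  0.46] F [-4.6 -4.8  7.8] w 53.7 p [553.2  94.7 137.6] j6 -0.357 g 73
```

```bash
python3 -m jog '{"gripper":[-1,-1,-1],"delta_pos":[[0,0,0],[0,0,0],[0,0,0]],"rotation":[[0,0,4],[0,0,0],[0,0,0]]}'>/dev/null; python3 rd.py
python3 -m jog '{"gripper":[-1,-1,-1],"delta_pos":[[0,0,0],[0,0,0],[0,0,0]],"rotation":[[0,0,4],[0,0,0],[0,0,0]]}'>/dev/null; python3 rd.py
python3 -m jog '{"gripper":[-1,-1,-1],"delta_pos":[[0,0,0],[0,0,0],[0,0,0]],"rotation":[[0,0,4],[0,0,0],[0,0,0]]}'>/dev/null; python3 rd.py
python3 -m jog '{"gripper":[-1,-1,-1],"delta_pos":[[0,0,0],[0,0,0],[0,0,0]],"rotation":[[0,0,4],[0,0,0],[0,0,0]]}'>/dev/null; python3 rd.py
```

```text
19.9 ang 21.98 Tz -0.401 (sd 0.045) Txy [-0.64  0.45] F [-4.7 -4.8  8.6] w 53.8 p [553.   94.6 137.6] j6 -0.287 g 73
20.35 ang 17.98 Tz -0.402 (sd 0.025) Txy [-0.7   0.49] F [-5.  -5.4  9.1] w 53.9 p [552.9  94.6 137.6] j6 -0.217 g 73
20.8 ang 13.98 Tz -0.401 (sd 0.016) Txy [-0.77  0.53] F [-5.9 -5.2  9.4] w 53.6 p [552.7  94.5 137.7] j6 -0.147 g 73
21.25 ang 9.99 Tz -0.336 (sd 0.004) Txy [-0.8   0.59] F [-5.5 -5.5  9.8] w 53.6 p [552.6  94.5 137.6] j6 -0.078 g 73
```

```bash
python3 -m jog '{"gripper":[-1,-1,-1],"delta_pos":[[0,0,0],[0,0,0],[0,0,0]],"rotation":[[0,0,4],[0,0,0],[0,0,0]]}'>/dev/null; python3 rd.py; python3 rd.py
python3 -m jog '{"gripper":[-1,-1,-1],"delta_pos":[[0,0,0],[0,0,0],[0,0,0]],"rotation":[[0,0,4],[0,0,0],[0,0,0]]}'>/dev/null; python3 rd.py; python3 rd.py
```

```text
21.7 ang 6.00 Tz -0.294 (sd 0.033) Txy [-0.81  0.6 ] F [-6.4 -5.4 10. ] w 53.5 p [552.4  94.4 137.6] j6 -0.008 g 73
21.85 ang 6.00 Tz -0.301 (sd 0.028) Txy [-0.8   0.62] F [-6.5 -5.  10.2] w 53.5 p [552.4  94.4 137.6] j6 -0.008 g 73
22.3 ang 2.01 Tz -0.273 (sd 0.023) Txy [-0.81  0.66] F [-6.3 -5.3 10.2] w 53.7 p [552.3  94.4 137.6] j6 0.062 g 73
22.45 ang 2.01 Tz -0.243 (sd 0.018) Txy [-0.8   0.64] F [-6.4 -5.1  9.9] w 53.8 p [552.3  94.4 137.6] j6 0.062 g 73
```

```bash
python3 -m jog '{"gripper":[-1,-1,-1],"delta_pos":[[0,0,0],[0,0,0],[0,0,0]],"rotation":[[0,0,3.5],[0,0,0],[0,0,0]]}'>/dev/null; python3 rd.py; python3 rd.py
python3 -m jog '{"gripper":[-1,-1,-1],"delta_pos":[[0,0,0],[0,0,0],[0,0,0]],"rotation":[[0,0,3],[0,0,0],[0,0,0]]}'>/dev/null; python3 rd.py; python3 rd.py;python3 rd.py
```

```text
22.9 ang -1.48 Tz -0.202 (sd 0.023) Txy [-0.8   0.68] F [-6.7 -5.6 10.5] w 53.7 p [552.1  94.4 137.6] j6 0.123 g 73
23.05 ang -1.48 Tz -0.195 (sd 0.021) Txy [-0.85  0.69] F [-6.6 -5.4 10.2] w 53.6 p [552.1  94.4 137.6] j6 0.123 g 73
23.5 ang -4.47 Tz -0.122 (sd 0.035) Txy [-0.85  0.74] F [-7.1 -5.3 10.9] w 53.7 p [552.   94.4 137.6] j6 0.175 g 73
23.65 ang -4.47 Tz -0.122 (sd 0.029) Txy [-0.86  0.72] F [-6.9 -5.  10.9] w 53.6 p [552.   94.4 137.6] j6 0.175 g 73
23.8 ang -4.47 Tz -0.103 (sd 0.024) Txy [-0.83  0.74] F [-6.9 -5.4 10.7] w 53.7 p [552.   94.4 137.6] j6 0.175 g 73
```

By angle, touch was at about 15–16°, so −4.5° gives about 15 N. The torque is consistent with 15–19 N. I release and lift.

```bash
python3 -m jog '{"gripper":[1,1,1,1,1,1,1,1,1,1,1,1,1],"delta_pos":[[0,0,0],[0,0,0],[0,0,0],[0,0,0],[0,0,0],[0,0,-0.01],[0,0,-0.02],[0,0,-0.02],[0,0,-0.03],[0,0,-0.03],[0,0,-0.03],[0,0,0],[0,0,0]],"rotation":[[0,0,0],[0,0,0],[0,0,0],[0,0,0],[0,0,0],[0,0,0],[0,0,0],[0,0,0],[0,0,0],[0,0,0],[0,0,0],[0,0,0],[0,0,0]]}'
python3 - <<'E'
from h import *
from bench import r
import cv2
c=r.capture('top');P=pts(c);J=(P[...,:2]-O)@np.c_[U,V]
m=(abs(P[...,2]-.0485)<.004)&(abs(J[...,0])<.03)&(J[...,1]<0)&(J[...,1]>-.3);print(m.sum(),J[m][:,1].min())
s=r.capture('side')['color'][:,:,::-1];a=np.load('side3.npz')['color'][:,:,::-1]
S=np.s_[180:270,225:325]
cv2.imwrite('pics/fin.png',cv2.resize(np.hstack([a[S],s[S]]),None,fx=4,fy=4,interpolation=cv2.INTER_CUBIC))
E
```

```text
time: 25.1
eef_pos: [0.5544, 0.0961, 0.2777]
eef_rot: [0.001, 0.734, 0.679, 0.001]
wrist_force: [-0.6, -0.0, -0.2]
gripper_width: 0.0857
grip_force: 0.0
540 -0.13999790564177766
```

View pics/fin.png

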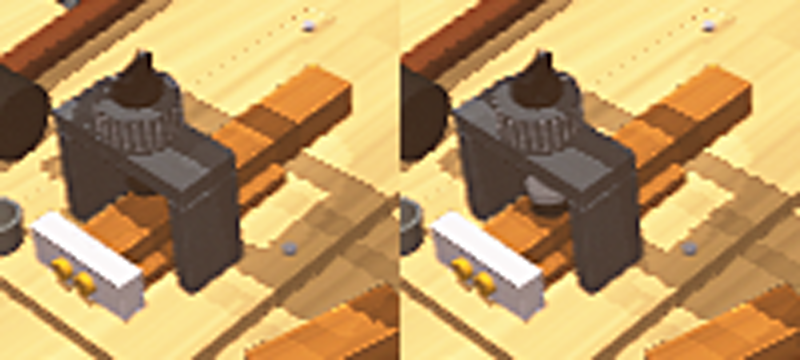

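In the right panel the foot is down on the rail at (548,195), the knob wing is unchanged at (545,75), and the rail is against the stop. I hand it in.

```bash
python3 -c "
from bench import r
print(r.job_done())"
```

```text
the job is handed in; nothing more can be done
None
```

I slid the rail home against the stop, turned only the collar until the foot clamped the rail at an estimated 15 N (turn angle says 13.5–16.5 N, torque up to about 19 N), saw the knob unchanged in the last picture, and handed the job in; it returned no verdict.

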